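Latch the bamboo strip and start the planer feed

ROBOT

A 7-joint arm with a two-finger parallel gripper is mounted at the origin on the work surface. World frame = base frame: x ahead of the robot, y to its left, z up, the work surface at z = 0. Lengths are in m, angles in rad, forces in N, time in s.
With the tool pointing down it reaches from about 0.4 to 0.875 m from the base axis. Payload 19.3 kg.
Tool frame: the origin (TCP) lies between the finger pads; the fingertips stand 17 mm ahead of it and the grasp point (between the pads) lies 2 mm behind it; x points along the fingers, y is the direction in which the jaws open and shut, and the axes are right-handed (so a half turn about x gives the same grasp; the last joint's range is limited). The gripper opens to 85 mm and grips with 20 to 120 N. Pads are 22 mm wide; open, the fingers measure 114 mm over their backs; the gripper's body (76 mm by 85 mm) begins 54 mm behind the grasp point. The pads swing forward as they close: fully open they stand 13 mm farther back than shut.
Start: joints at [-1.189, 0.521, -0.036, 1.599, 0.021, 1.021, -0.113], TCP at [0.273, 0.562, 0.248] pointing down, gripper open.
Joint ranges: [-2.91, 2.91], [-0.3, 2.13], [-1.5, 1.42], [0.17, 2.43], [-1.26, 4.41], [0.16, 1.93], [-2.52, 2.52]. Speed limits (rad/s): [1.89, 1.89, 2.39, 2.39, 3.01, 3.01, 3.01].

INTERFACE

Orientations are given as [roll, pitch, yaw] about the fixed x, y, z axes, in that order (R = Rz(yaw) Ry(pitch) Rx(roll)).
In Python, from workcell import bot gives the robot as it stands.
- The arm moves only by the shell command python3 -m creep 'ROWS' [FORCE]. ROWS is JSON, a list of rows, each an object of numbers: "wx", "wy", "wz": the turn, a rotation vector about the tool's x, y, z in degrees; "tx", "ty", "tz": the shift along the tool's x, y, z in m; "claw": the closure, from 0 (fully open) to 1 (shut). A call has 1 to 8 rows; each row is the pose to reach, as a shift and turn from the pose measured when the call began, along the tool's axes at that moment; what a row does not reach only later rows make up. A row lasts 1/10 s, in which the tool goes at most 50 mm and 8.59 degrees, less where a joint would pass 70% of its speed; a pose out of reach is approached as far as the arm can. A call with a gripper value outside its range is refused whole. The fingers move at their own pace and stop on an object; FORCE is the grip in N (left out, the last holds). Time passes only in rows, so rows that repeat a pose let the fingers close. It gives the time, the measured TCP pose, the force and the opening at its end, in the units of the state.
- bot.observe(): the state, without advancing time (a new reading comes with each control period).
- bot.grab_frame(name): name is "scene" or "top" or "wrist"; returns the picture (384x512x3 uint8, blue, green, red); there is no depth.
- bot.get_calibration(name): a dict with "fx", "fy", "cx", "cy" (pixels), "dist_coeffs" ([k1, k2, p1, p2, k3] as OpenCV has them; the pictures are not rectified), "R" (3x3) and "t" (3): a world point X has camera coordinates R X + t. Camera axes: x right, y down, z forward; pixel columns grow to the right and rows downward; lengths in m; the calibration is good to about 2 mm. A picture is of the moment at which its call begins: read the wrist's pose just before it. get_calibration takes no time and is no camera call; for the wrist camera it gives the pose at the moment of the call.
- bot.job_done(): hands the job in, once; it reports no verdict.
The state is a dict: "clock": time; "qpos": joint angles; "qd": joint speeds; "joint_efforts": joint torques, N m; "position": TCP position; "tool_rot": TCP orientation; "force": force on the tool from outside, world axes, zero at the start; "moment": the same for the moment, N m; "grip_width": finger opening in m.
Only numpy, scipy, OpenCV 4.12 (cv2) and the standard library are available. Lean on these libraries where they do the work, as an engineer would, in place of code of your own. Each camera call takes 0.05 s, during which the arm holds its last target.

TASK

Get the bamboo strip ready for planing: with your fingertips push its three latches on the wooden bed down until they are fully home, first the one with the round cap, then the square one, then the long bar. Then press the large button on the grey switch box all the way down to start the feed and let it come back up. Touch and push only: do not press the small button, and do not pick up or push away any of the things lying about.

Things in the scene. Friction and masses are not known exactly. Their poses are not given: they have to be found in the camera images.
- bed: Wooden planing bed fixed to the table, 140 mm (its x) by 330 mm (its y) by 30 mm high; origin at the centre of its underside. A bamboo strip lies along its y axis. Three push-down latches stand in a row on it along y, 110 mm apart, over the strip, in any order; the caps are all the same pale wood.
- latch_round (a joint): Downward travel of the latch whose cap is round, 28 mm across: 0 when up (it may start up to 0.003 down), 0.012 m when fully home (a hard stop). It needs a push of about 6 N all the way and stays where it is left (no spring, no click).
- latch_round_top (a point): Centre of the top face of that latch's cap (round, 28 mm across; cap 12 mm thick; its top is 88 mm above the table when right up and 76 mm when home). Site x lies across the strip, y along it, z up. Under the cap is a steel saddle 54 x 46 mm whose top the cap meets when home. It moves with the cap.
- latch_square (a joint): Downward travel of the latch whose cap is square, 50 x 50 mm: 0 when up (it may start up to 0.003 down), 0.012 m when fully home (a hard stop). It needs a push of about 6 N all the way and stays where it is left (no spring, no click).
- latch_square_top (a point): Centre of the top face of that latch's cap (square, 50 x 50 mm; cap 12 mm thick; its top is 88 mm above the table when right up and 76 mm when home). Site x lies across the strip, y along it, z up. Under the cap is a steel saddle 54 x 46 mm whose top the cap meets when home. It moves with the cap.
- latch_bar (a joint): Downward travel of the latch whose cap is a long narrow bar, 100 mm across the strip and 26 mm along it: 0 when up (it may start up to 0.003 down), 0.012 m when fully home (a hard stop). It needs a push of about 6 N all the way and stays where it is left (no spring, no click).
- latch_bar_top (a point): Centre of the top face of that latch's cap (a long narrow bar, 100 mm across the strip and 26 mm along it; cap 12 mm thick; its top is 88 mm above the table when right up and 76 mm when home). Site x lies across the strip, y along it, z up. Under the cap is a steel saddle 54 x 46 mm whose top the cap meets when home. It moves with the cap.
- box: Grey switch box fixed to the table, 150 mm (its x) by 100 mm (its y) by 60 mm high; origin at the centre of its underside. Two upright push buttons stand on its top, 70 mm apart along its x, in either order.
- key_large (a joint): Travel of the large start button: 0 when up, 0.006 m when fully down; it springs back. Fully down takes about 6 N.
- key_large_top (a point): Centre of the top face of the large start button, round, 46 mm across, grey in a black collar 62 mm across; its top is 78 mm above the table when up and 6 mm proud of the collar. z up. It moves with the button.
- key_small (a joint): Travel of the small button, to be left alone: 0 when up, 0.006 m when fully down; it springs back. Fully down takes about 6 N.
- key_small_top (a point): Centre of the top face of the small button, to be left alone, round, 22 mm across, grey in a black collar 38 mm across; its top is 78 mm above the table when up and 6 mm proud of the collar. z up. It moves with the button.
- offcut: Bystander, loose, to be left alone: dark wood offcut 34 x 30 x 24 mm standing on the bed; origin at the centre of its underside.
- gluepot: Bystander, loose, to be left alone: small glue jar, 28 mm across, 38 mm high, standing on the bed; origin at the centre of its underside.
- pencil: Bystander, loose, to be left alone: flat carpenter's pencil 110 x 12 x 7 mm lying on the table; origin at the centre of its underside.
- mug: Bystander, loose, to be left alone: white mug 80 mm across, 90 mm high, on the table; origin at the centre of its underside.
- mallet: Bystander, loose, to be left alone: hammer lying on the table beyond the bed; origin at a point along its length.
- oil: Bystander, loose, to be left alone: bottle 56 mm across, 130 mm high, on the table beyond the box; origin at the centre of its underside.
- brush: Bystander, loose, to be left alone: bench brush lying on the table between the robot and the bed; origin at a point along its length.

How it is judged:
On the way, in this order (a step that is already met when the one before it is completed fails the run):
1. the round latch is pushed fully home with the fingers (value of joint latch_round above 0.01 m and contact force between the fingers and latch_round above 0.5 N), for 0.05 s.
2. the square latch is pushed fully home with the fingers (value of joint latch_square above 0.01 m and contact force between the fingers and latch_square above 0.5 N), for 0.05 s.
3. the bar latch is pushed fully home with the fingers (value of joint latch_bar above 0.01 m and contact force between the fingers and latch_bar above 0.5 N), for 0.05 s.
4. the large button is pressed down with the fingers (value of joint key_large above 0.0045 m and contact force between the fingers and key_large above 0.5 N and value of joint each of latch_round, latch_square, latch_bar above 0.01 m), for 0.05 s.
At the end, for the whole second after the job is handed in: All three latches are down (at least 10 of 12 mm), both buttons are up again (within 2 mm), and no bystander has moved more than 30 mm or fallen over (value of joint each of latch_round, latch_square, latch_bar above 0.01 m and value of joint each of key_large, key_small below 0.002 m); the robot touches nothing.
It fails at once if the large button is pressed before all three latches are home (value of joint key_large above 0.003 m and not (value of joint each of latch_round, latch_square, latch_bar above 0.01 m)).
It fails at once if the small button is pressed (value of joint key_small above 0.003 m).
It fails at once if a latch is pushed home before the one that comes ahead of it ((value of joint any of latch_square, latch_bar above 0.01 m and value of joint latch_round below 0.008 m) or (value of joint latch_bar above 0.01 m and value of joint latch_square below 0.008 m)).
It fails at once if a bystander is lifted, carried or pushed away (more than 30 mm) (distance of any of offcut, gluepot, pencil, mug, mallet, oil, brush from where it was at the start of the episode above 0.03 m).
It fails at once if a standing bystander is tipped over (angle between any of offcut, gluepot, mug, oil's own z axis and vertical above 0.5 rad).
It also fails if it takes over 48 s, if anything falls off the work surface, if the arm or the gripper's body presses on something with over 40 N, if the wrist force passes 120 N, or if a joint passes its speed limit or range.

## Working session

There is one attempt and no reset: what is moved stays moved. The work goes in short steps, Python scripts to look and compute and a shell command to move; the robot and the scene stay as the last step left them, time stands still between calls to the robot, and variables do not carry over. Pictures are saved under pics/ and viewed, and the job is handed in when it is done.

```bash
ls; mkdir -p pics; python3 - <<'E'
from workcell import bot
import cv2
s=bot.observe();print({k:s[k] for k in('clock','position','tool_rot','force','grip_width')})
for n in("scene","top","wrist"):
    cal=bot.get_calibration(n);print(n,cal)
    cv2.imwrite(f"pics/{n}0.png",bot.grab_frame(n))
E
```

```text
pics
{'clock': 0.0, 'position': array([0.27279261, 0.56199355, 0.24772595]), 'tool_rot': array([-1.50588343,  1.56969367, -1.95773727]), 'force': array([ 0.68402232,  0.34794799, -0.14012436]), 'grip_width': 0.08532457544925443}
scene {'fx': 366.0715759615466, 'fy': 366.0715759615466, 'cx': 258.42910322206257, 'cy': 195.44406583817275, 'dist_coeffs': array([-0.09311885,  0.        ,  0.        ,  0.        ,  0.        ]), 'R': array([[ 0.86756251,  0.49690552, -0.0204985 ],
       [ 0.33279698, -0.61068223, -0.71854949],
       [-0.36956928,  0.61656477, -0.69517367]]), 't': array([-0.52804022, -0.08769102,  1.19990836])}
top {'fx': 394.403978179273, 'fy': 394.403978179273, 'cx': 254.5501584387519, 'cy': 195.4391438362229, 'dist_coeffs': array([0.02028213, 0.        , 0.        , 0.        , 0.        ]), 'R': array([[ 1.25328709e-01, -9.92115107e-01, -5.73275352e-04],
       [-9.71282927e-01, -1.22579257e-01, -2.03921068e-01],
       [ 2.02242901e-01,  2.61139768e-02, -9.78987165e-01]]), 't': array([0.00230715, 0.56740262, 0.83994275])}
wrist {'fx': 336.90079438925744, 'fy': 336.90079438925744, 'cx': 254.16872841635677, 'cy': 188.6213545357578, 'dist_coeffs': array([0.01894581, 0.        , 0.        , 0.        , 0.        ]), 'R': array([[ 4.38238216e-01,  8.98858632e-01, -6.53286374e-04],
       [ 8.53733157e-01, -4.16009695e-01,  3.13170290e-01],
       [ 2.81224045e-01, -1.37800921e-01, -9.49696764e-01]]), 't': array([-0.62374946, -0.03939886,  0.37994236])}
```

View pics/top0.png

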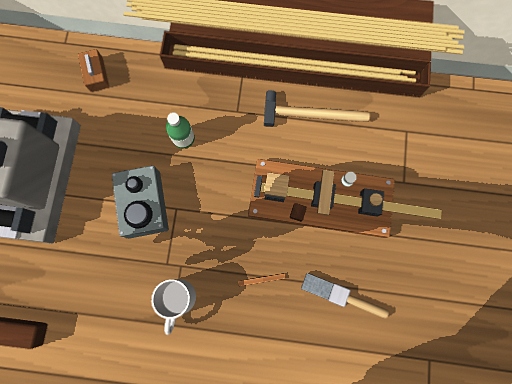

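View pics/scene0.png

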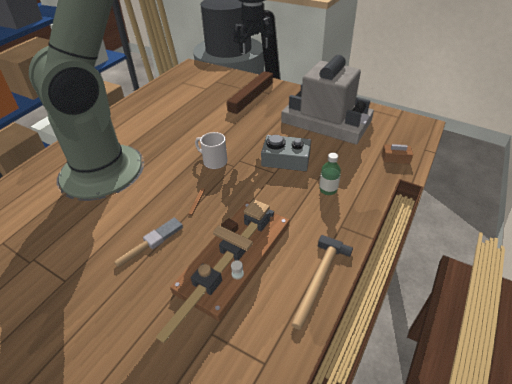

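View pics/wrist0.png

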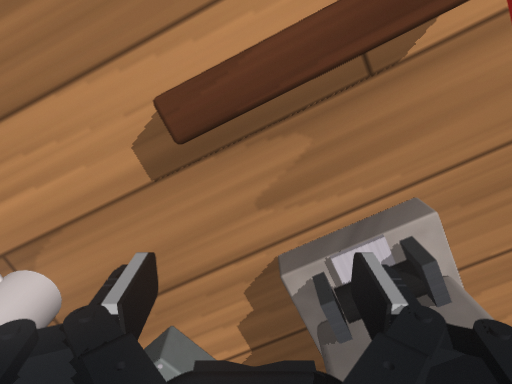

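The top view shows the bed at about (322,198), with the square cap near (275,186), the bar near (326,192) and the round cap near (375,200). The gluepot is at (349,178) and the offcut at (298,211). On the box, the large button is near (138,213) and the small one near (134,184). I'll zoom in to measure these.

```bash
python3 - <<'E'
import cv2
a=cv2.imread("pics/top0.png")
cv2.imwrite("pics/z1.png",cv2.resize(a[150:245,240:400],None,fx=5,fy=5,interpolation=cv2.INTER_CUBIC))
cv2.imwrite("pics/z2.png",cv2.resize(a[160:240,105:175],None,fx=7,fy=7,interpolation=cv2.INTER_CUBIC))
a=cv2.imread("pics/scene0.png")
cv2.imwrite("pics/z3.png",cv2.resize(a[190:310,160:300],None,fx=5,fy=5,interpolation=cv2.INTER_CUBIC))
E
```

```text
(no output)
```

View pics/z1.png

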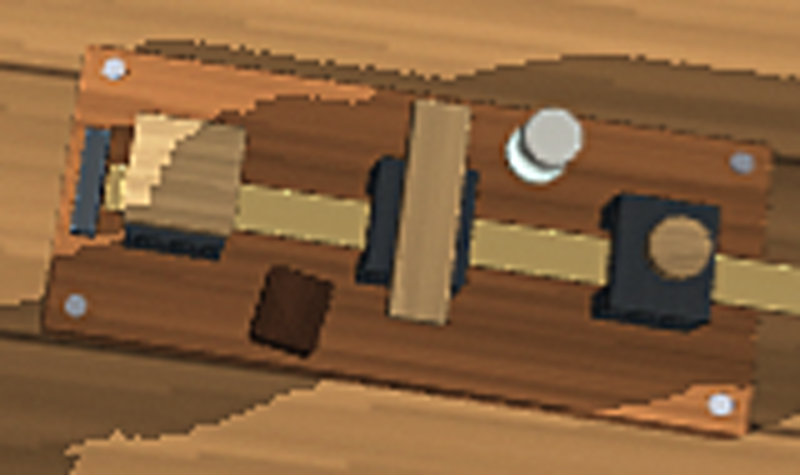

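View pics/z2.png

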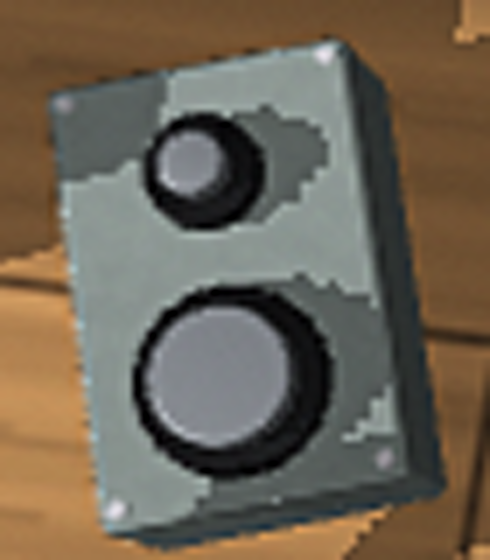

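View pics/z3.png

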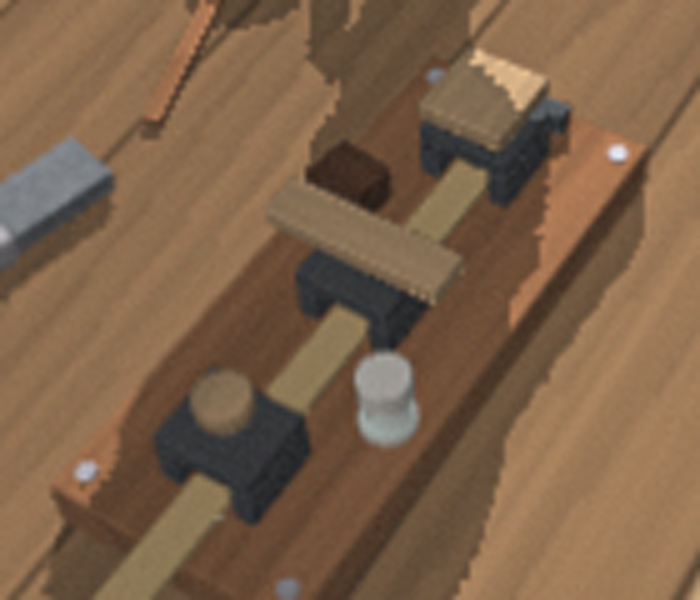

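```bash
cat > h.py <<'E'
import numpy as np,cv2
def px2w(cal,uv,z):
    K=np.array([[cal['fx'],0,cal['cx']],[0,cal['fy'],cal['cy']],[0,0,1]])
    n=cv2.undistortPoints(np.array([[uv]],float),K,np.array(cal['dist_coeffs']))[0,0]
    R=np.array(cal['R']);c=-R.T@cal['t'];d=R.T@np.array([n[0],n[1],1]);return c+d*(z-c[2])/d[2]
def zm(u,v,ox,oy,f): return (ox+(u+.5)/f-.5, oy+(v+.5)/f-.5)
E
python3 - <<'E'
from h import *
from workcell import bot
from scipy.spatial.transform import Rotation as Rn
c=bot.get_calibration("top");s=bot.get_calibration("scene")
T={'round':(681,247,.087),'bar':(430,212,.087),'square':(184,177,.087),'bedTL':(88,45,.03),'bedTR':(770,147,.03),'bedBR':(746,437,.03),'bedBL':(43,330,.03),'glue':(552,137,.068),'offcut':(298,302,.054)}
for k,(u,v,z) in T.items(): print(k,px2w(c,zm(u,v,240,150,5),z).round(4))
for k,(u,v,z) in {'small':(190,162,.078),'large':(217,376,.078),'collarL':(232,382,.072),'collarS':(204,172,.072)}.items(): print(k,px2w(c,zm(u,v,105,160,7),z).round(4))
for k,(u,v,z) in {'round':(222,400,.087),'bar':(364,240,.087),'square':(485,98,.087)}.items(): print('sc',k,px2w(s,zm(u,v,160,190,5),z).round(4))
for k,(u,v) in {'oil':(174,118),'mug':(174,297),'pen1':(246,283),'pen2':(286,275)}.items():print(k,px2w(c,(u,v),.05).round(3))
o=bot.observe();R=Rn.from_euler('xyz',o['tool_rot']).as_matrix();print(R.round(3));
E
```

```text
round [ 0.5822 -0.1925  0.087 ]
bar [ 0.5841 -0.0819  0.087 ]
square [0.5863 0.0275 0.087 ]
bedTL [0.6588 0.0791 0.03  ]
bedTR [ 0.6491 -0.2472  0.03  ]
bedBR [ 0.5104 -0.2438  0.03  ]
bedBL [0.5191 0.0828 0.03  ]
glue [ 0.6303 -0.1367  0.068 ]
offcut [ 0.5428 -0.0314  0.054 ]
small [0.553  0.3493 0.078 ]
large [0.486  0.3278 0.078 ]
collarL [0.4854 0.3247 0.072 ]
collarS [0.5516 0.3463 0.072 ]
sc round [ 0.5843 -0.1955  0.087 ]
sc bar [ 0.59   -0.0882  0.087 ]
sc square [0.5938 0.0202 0.087 ]
oil [0.728 0.289 0.05 ]
mug [0.318 0.219 0.05 ]
pen1 [0.367 0.068 0.05 ]
pen2 [ 0.395 -0.018  0.05 ]
[[-0.     0.437  0.9  ]
 [-0.001  0.9   -0.437]
 [-1.    -0.001  0.   ]]
```

```bash
python3 -m creep '[{"ty":-0.034,"tz":0.037,"claw":1},{"ty":-0.068,"tz":0.075,"claw":1},{"ty":-0.1,"tz":0.112,"claw":1},{"ty":-0.135,"tz":0.15,"claw":1},{"ty":-0.168,"tz":0.187,"claw":1},{"ty":-0.2,"tz":0.224,"claw":1},{"ty":-0.235,"tz":0.262,"claw":1},{"ty":-0.268,"tz":0.3,"claw":1}]'
cat > d.py <<'E'
import sys,numpy as np
from workcell import bot
from scipy.spatial.transform import Rotation as Rn
o=bot.observe();R=Rn.from_euler('xyz',o['tool_rot']).as_matrix()
p=np.array(o['position']);print('t',o['clock'],'p',p.round(4),'tip dir',R[:,0].round(3),'F',np.round(o['force'],1),'w',round(o['grip_width'],4))
T={'round':(.5822,-.1925),'bar':(.5842,-.082),'square':(.5863,.0278),'large':(.486,.327)}
for k,v in T.items():
    print(k,(R.T@(np.array([*v,p[2]])-p)).round(4))
E
python3 d.py
```

```text
t 0.15 p [0.2728 0.5621 0.2479] tip dir [-0.    -0.001 -1.   ] F [ 0.5 -0.2 -0.5] w 0.0853
round [ 5.000e-04 -5.438e-01  6.078e-01]
bar [ 4.000e-04 -4.435e-01  5.614e-01]
square [ 3.000e-04 -3.438e-01  5.153e-01]
large [ 1.000e-04 -1.184e-01  2.944e-01]$[0]: bad value
```

```bash
python3 -m creep '[{"ty":-0.03,"tz":0.033,"claw":1.0},{"ty":-0.06,"tz":0.067,"claw":1.0}]'; python3 -m creep --help | head -30
```

```text
$[0]: bad value
invalid input: not JSON, or not a number
```

```bash
python3 -m creep '[{"wx":0,"wy":0,"wz":0,"tx":0,"ty":-0.03,"tz":0.033,"claw":1},{"wx":0,"wy":0,"wz":0,"tx":0,"ty":-0.06,"tz":0.067,"claw":1}]'; python3 d.py
```

```text
clock: 0.35
position: [0.3064, 0.4781, 0.2472]
tool_rot: [-1.649, 1.569, -2.099]
force: [2.3, -0.3, -0.1]
grip_width: 0.0588
t 0.35 p [0.3064 0.4781 0.2472] tip dir [-0.001 -0.002 -1.   ] F [ 2.3 -0.3 -0.1] w 0.0588
round [ 0.0008 -0.484   0.5399]
bar [ 0.0006 -0.3836  0.4936]
square [ 4.000e-04 -2.838e-01  4.478e-01]
large [ 1.000e-04 -5.800e-02  2.274e-01]
```

All fields are required in each row. Continuing.

```bash
python3 -m creep '[{"wx":0,"wy":0,"wz":0,"tx":0,"ty":-0.033,"tz":0.037,"claw":1},{"wx":0,"wy":0,"wz":0,"tx":0,"ty":-0.066,"tz":0.074,"claw":1},{"wx":0,"wy":0,"wz":0,"tx":0,"ty":-0.1,"tz":0.111,"claw":1},{"wx":0,"wy":0,"wz":0,"tx":0,"ty":-0.133,"tz":0.148,"claw":1},{"wx":0,"wy":0,"wz":0,"tx":0,"ty":-0.166,"tz":0.185,"claw":1},{"wx":0,"wy":0,"wz":0,"tx":0,"ty":-0.2,"tz":0.222,"claw":1},{"wx":0,"wy":0,"wz":0,"tx":0,"ty":-0.233,"tz":0.259,"claw":1},{"wx":0,"wy":0,"wz":0,"tx":0,"ty":-0.266,"tz":0.296,"claw":1}]'; python3 d.py
```

```text
clock: 1.15
position: [0.4577, 0.1078, 0.2478]
tool_rot: [-1.558, 1.569, -2.008]
force: [0.3, 0.8, 0.4]
grip_width: -0.0002
t 1.15 p [0.4577 0.1078 0.2478] tip dir [-0.001 -0.001 -1.   ] F [0.3 0.8 0.4] w -0.0002
round [ 0.0003 -0.2163  0.2427]
bar [ 0.0002 -0.116   0.1964]
square [ 0.     -0.0162  0.1506]
large [-0.0003  0.2097 -0.0698]
```

```bash
python3 -m creep '[{"wx":0,"wy":0,"wz":0,"tx":0,"ty":-0.031,"tz":0.035,"claw":1},{"wx":0,"wy":0,"wz":0,"tx":0.01,"ty":-0.062,"tz":0.07,"claw":1},{"wx":0,"wy":0,"wz":0,"tx":0.03,"ty":-0.093,"tz":0.104,"claw":1},{"wx":0,"wy":0,"wz":0,"tx":0.045,"ty":-0.124,"tz":0.139,"claw":1},{"wx":0,"wy":0,"wz":0,"tx":0.06,"ty":-0.155,"tz":0.174,"claw":1},{"wx":0,"wy":0,"wz":0,"tx":0.07,"ty":-0.186,"tz":0.209,"claw":1},{"wx":0,"wy":0,"wz":0,"tx":0.085,"ty":-0.2163,"tz":0.2427,"claw":1},{"wx":0,"wy":0,"wz":0,"tx":0.09,"ty":-0.2163,"tz":0.2427,"claw":1}]'; python3 d.py
```

```text
clock: 1.95
position: [0.582, -0.1988, 0.1563]
tool_rot: [-1.565, 1.567, -2.02]
force: [-1.0, 0.8, -0.3]
grip_width: -0.0001
t 1.95 p [ 0.582  -0.1988  0.1563] tip dir [-0.002 -0.004 -1.   ] F [-1.   0.8 -0.3] w -0.0001
round [-0.      0.0057 -0.0026]
bar [-0.0005  0.1058 -0.0495]
square [-0.0009  0.2054 -0.0959]
large [-0.0018  0.4299 -0.3177]
```

```bash
python3 -m creep '[{"wx":0,"wy":0,"wz":0,"tx":0.01,"ty":0,"tz":0,"claw":1},{"wx":0,"wy":0,"wz":0,"tx":0.02,"ty":0,"tz":0,"claw":1}]'; python3 - <<'E'
from workcell import bot
import cv2
for n in("scene","wrist"): cv2.imwrite(f"pics/{n}1.png",bot.grab_frame(n))
E
python3 d.py
python3 -c "
import cv2
a=cv2.imread('pics/scene1.png');cv2.imwrite('pics/z4.png',cv2.resize(a[150:310,160:300],None,fx=3.6,fy=3.6))"
```

```text
clock: 2.15
position: [0.5816, -0.1988, 0.1354]
tool_rot: [-1.691, 1.566, -2.147]
force: [-0.3, 0.4, 0.1]
grip_width: 0.0
t 2.25 p [ 0.5813 -0.1976  0.1349] tip dir [-0.004 -0.003 -1.   ] F [-1.   0.5 -0.2] w -0.0001
round [-0.      0.005  -0.0014]
bar [-0.0003  0.1051 -0.0481]
square [-0.0007  0.2047 -0.0944]
large [-0.0011  0.4295 -0.3159]
```

View pics/z4.png

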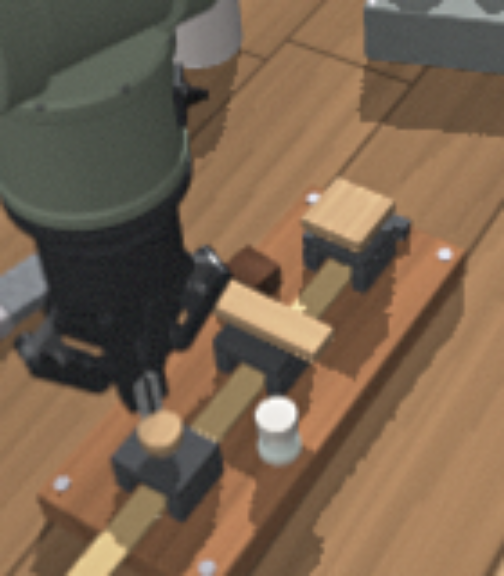

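View pics/wrist1.png

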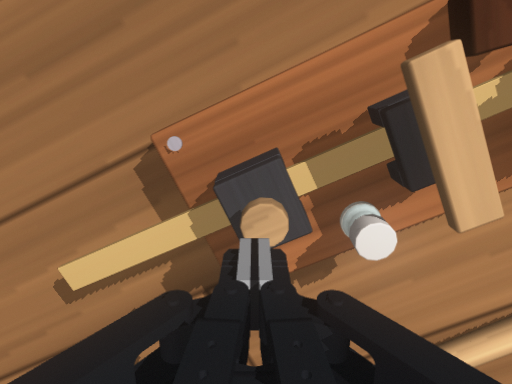

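```bash
python3 - <<'E'
from h import *
from workcell import bot
c=bot.get_calibration("wrist")
print(px2w(c,(265,221),.087).round(4), px2w(c,(452,137),.087).round(4))
s=bot.get_calibration("scene")
print('sc',px2w(s,(160+161/3.6,150+430/3.6),.087),px2w(s,(160+349/3.6,150+213/3.6),.087),px2w(s,(160+274/3.6,150+315/3.6),.087))
E
```

```text
[ 0.5794 -0.1911  0.087 ] [ 0.5792 -0.0853  0.087 ]
sc [ 0.58540946 -0.19439225  0.087     ] [0.59446159 0.0207454  0.087     ] [ 0.59759675 -0.08365768  0.087     ]
```

```bash
python3 -m creep '[{"wx":0,"wy":0,"wz":0,"tx":0.01,"ty":0.005,"tz":-0.001,"claw":1},{"wx":0,"wy":0,"wz":0,"tx":0.02,"ty":0.005,"tz":-0.001,"claw":1},{"wx":0,"wy":0,"wz":0,"tx":0.026,"ty":0.005,"tz":-0.001,"claw":1}]'; python3 -m creep '[{"wx":0,"wy":0,"wz":0,"tx":0.005,"ty":0,"tz":0,"claw":1},{"wx":0,"wy":0,"wz":0,"tx":0.008,"ty":0,"tz":0,"claw":1}]';python3 -m creep '[{"wx":0,"wy":0,"wz":0,"tx":0.004,"ty":0,"tz":0,"claw":1},{"wx":0,"wy":0,"wz":0,"tx":0.005,"ty":0,"tz":0,"claw":1}]'; python3 d.py
```

```text
clock: 2.55
position: [0.5823, -0.1918, 0.1078]
tool_rot: [-2.191, 1.565, -2.644]
force: [-0.5, -0.5, 0.2]
grip_width: -0.0001
clock: 2.75
position: [0.5823, -0.192, 0.0995]
tool_rot: [-2.158, 1.565, -2.611]
force: [-0.0, 0.5, 6.2]
grip_width: -0.0002
clock: 2.95
position: [0.5823, -0.1919, 0.0944]
tool_rot: [-2.173, 1.566, -2.627]
force: [-2.2, 1.6, 5.7]
grip_width: -0.0001
t 2.95 p [ 0.5823 -0.1919  0.0944] tip dir [-0.005 -0.003 -1.   ] F [-2.2  1.6  5.7] w -0.0001
round [ 0.     -0.0005  0.0002]
bar [-0.0003  0.0997 -0.0464]
square [-0.0006  0.1993 -0.0926]
large [-0.0009  0.4243 -0.3139]
```

```bash
python3 -m creep '[{"wx":0,"wy":0,"wz":0,"tx":0.002,"ty":0,"tz":0,"claw":1},{"wx":0,"wy":0,"wz":0,"tx":0.003,"ty":0,"tz":0,"claw":1},{"wx":0,"wy":0,"wz":0,"tx":0.003,"ty":0,"tz":0,"claw":1}]'; python3 -m creep '[{"wx":0,"wy":0,"wz":0,"tx":0.002,"ty":0,"tz":0,"claw":1},{"wx":0,"wy":0,"wz":0,"tx":0.002,"ty":0,"tz":0,"claw":1}]'
```

```text
clock: 3.25
position: [0.5825, -0.192, 0.0929]
tool_rot: [-2.121, 1.566, -2.575]
force: [-8.8, 4.2, 25.8]
grip_width: -0.0003
clock: 3.45
position: [0.5825, -0.1921, 0.0928]
tool_rot: [-2.078, 1.567, -2.532]
force: [-12.1, 5.1, 34.5]
grip_width: 0.0001
```

```bash
python3 -m creep '[{"wx":0,"wy":0,"wz":0,"tx":-0.03,"ty":0,"tz":0,"claw":1},{"wx":0,"wy":0,"wz":0,"tx":-0.05,"ty":0.02,"tz":-0.01,"claw":1},{"wx":0,"wy":0,"wz":0,"tx":-0.05,"ty":0.06,"tz":-0.028,"claw":1},{"wx":0,"wy":0,"wz":0,"tx":-0.05,"ty":0.1,"tz":-0.047,"claw":1},{"wx":0,"wy":0,"wz":0,"tx":-0.05,"ty":0.14,"tz":-0.065,"claw":1},{"wx":0,"wy":0,"wz":0,"tx":-0.05,"ty":0.18,"tz":-0.084,"claw":1},{"wx":0,"wy":0,"wz":0,"tx":-0.05,"ty":0.199,"tz":-0.0925,"claw":1},{"wx":0,"wy":0,"wz":0,"tx":-0.05,"ty":0.199,"tz":-0.0925,"claw":1}]'; python3 d.py; python3 - <<'E'
from workcell import bot
import cv2
for n in("scene","wrist"): cv2.imwrite(f"pics/{n}2.png",bot.grab_frame(n))
a=cv2.imread('pics/scene2.png');cv2.imwrite('pics/z5.png',cv2.resize(a[150:310,160:300],None,fx=3.6,fy=3.6))
E
```

```text
clock: 4.25
position: [0.5868, 0.0315, 0.1422]
tool_rot: [-2.496, 1.568, -2.945]
force: [0.8, -0.5, -0.6]
grip_width: -0.0001
t 4.25 p [0.5868 0.0315 0.1422] tip dir [-0.003 -0.001 -1.   ] F [ 0.8 -0.5 -0.6] w -0.0001
round [ 1.000e-04 -2.038e-01  9.310e-02]
bar [ 1.000e-04 -1.034e-01  4.690e-02]
square [ 0.     -0.0036  0.0012]
large [ 1.000e-04  2.224e-01 -2.191e-01]
```

View pics/z5.png

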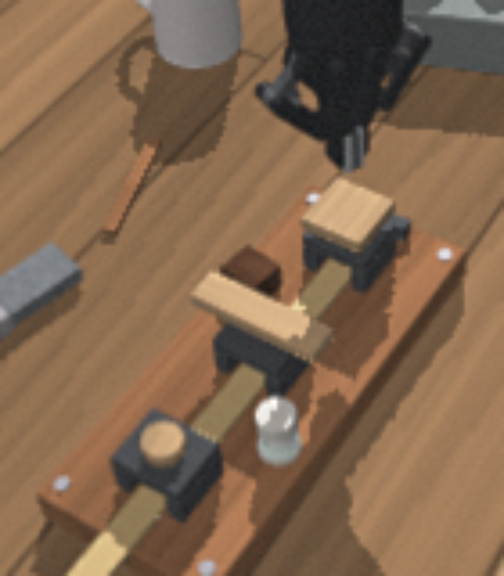

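View pics/wrist2.png

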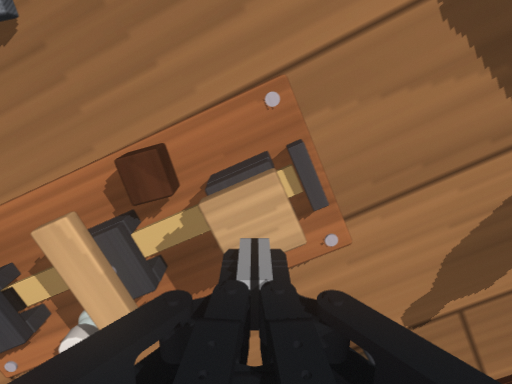

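The round cap at (162,443) now sits on its saddle, and the fingers are over the square cap. In the wrist view the square cap's centre is near (255,218). Pressing the square next.

```bash
python3 -m creep '[{"wx":0,"wy":0,"wz":0,"tx":0.01,"ty":-0.004,"tz":0.001,"claw":1},{"wx":0,"wy":0,"wz":0,"tx":0.02,"ty":-0.004,"tz":0.001,"claw":1},{"wx":0,"wy":0,"wz":0,"tx":0.03,"ty":-0.004,"tz":0.001,"claw":1},{"wx":0,"wy":0,"wz":0,"tx":0.036,"ty":-0.004,"tz":0.001,"claw":1}]'; python3 -m creep '[{"wx":0,"wy":0,"wz":0,"tx":0.005,"ty":0,"tz":0,"claw":1},{"wx":0,"wy":0,"wz":0,"tx":0.01,"ty":0,"tz":0,"claw":1},{"wx":0,"wy":0,"wz":0,"tx":0.012,"ty":0,"tz":0,"claw":1}]'; python3 -m creep '[{"wx":0,"wy":0,"wz":0,"tx":0.002,"ty":0,"tz":0,"claw":1},{"wx":0,"wy":0,"wz":0,"tx":0.003,"ty":0,"tz":0,"claw":1},{"wx":0,"wy":0,"wz":0,"tx":0.003,"ty":0,"tz":0,"claw":1}]'; python3 d.py
```

```text
clock: 4.75
position: [0.5854, 0.0227, 0.1049]
tool_rot: [-2.156, 1.566, -2.61]
force: [-0.0, 0.4, 0.2]
grip_width: 0.0003
clock: 5.05
position: [0.5855, 0.0227, 0.0928]
tool_rot: [-2.14, 1.566, -2.594]
force: [-7.8, 0.8, 34.0]
grip_width: -0.0003
clock: 5.35
position: [0.5857, 0.0227, 0.0925]
tool_rot: [-2.189, 1.567, -2.643]
force: [-18.6, 1.1, 57.6]
grip_width: 0.0001
t 5.35 p [0.5857 0.0227 0.0925] tip dir [-0.003 -0.002 -1.   ] F [-18.6   1.1  57.6] w 0.0001
round [ 0.0004 -0.1949  0.0913]
bar [ 0.0002 -0.0947  0.0446]
square [-0.      0.0049 -0.0018]
large [-2.000e-04  2.296e-01 -2.233e-01]
```

Square is home: hard stop at TCP z 0.0927, 58 N. Next, lift and go to the bar.

```bash
python3 -m creep '[{"wx":0,"wy":0,"wz":0,"tx":-0.03,"ty":0,"tz":0,"claw":1},{"wx":0,"wy":0,"wz":0,"tx":-0.04,"ty":-0.02,"tz":0.01,"claw":1},{"wx":0,"wy":0,"wz":0,"tx":-0.04,"ty":-0.06,"tz":0.03,"claw":1},{"wx":0,"wy":0,"wz":0,"tx":-0.04,"ty":-0.0947,"tz":0.0446,"claw":1},{"wx":0,"wy":0,"wz":0,"tx":-0.04,"ty":-0.0947,"tz":0.0446,"claw":1},{"wx":0,"wy":0,"wz":0,"tx":-0.04,"ty":-0.0947,"tz":0.0446,"claw":1}]'; python3 d.py
```

```text
clock: 5.95
position: [0.5842, -0.0827, 0.1326]
tool_rot: [-2.211, 1.567, -2.668]
force: [0.1, 1.3, -0.4]
grip_width: -0.0006
t 5.95 p [ 0.5842 -0.0827  0.1326] tip dir [-0.003 -0.002 -1.   ] F [ 0.1  1.3 -0.4] w -0.0006
round [ 0.0002 -0.0995  0.0466]
bar [-0.      0.0006 -0.0003]
square [-0.0002  0.1001 -0.0468]
large [-0.0004  0.3245 -0.2687]
```

```bash
python3 -m creep '[{"wx":0,"wy":0,"wz":0,"tx":0.01,"ty":0,"tz":0,"claw":1},{"wx":0,"wy":0,"wz":0,"tx":0.02,"ty":0,"tz":0,"claw":1},{"wx":0,"wy":0,"wz":0,"tx":0.027,"ty":0,"tz":0,"claw":1}]'; python3 -m creep '[{"wx":0,"wy":0,"wz":0,"tx":0.005,"ty":0,"tz":0,"claw":1},{"wx":0,"wy":0,"wz":0,"tx":0.01,"ty":0,"tz":0,"claw":1},{"wx":0,"wy":0,"wz":0,"tx":0.013,"ty":0,"tz":0,"claw":1}]'; python3 -m creep '[{"wx":0,"wy":0,"wz":0,"tx":0.002,"ty":0,"tz":0,"claw":1},{"wx":0,"wy":0,"wz":0,"tx":0.003,"ty":0,"tz":0,"claw":1},{"wx":0,"wy":0,"wz":0,"tx":0.003,"ty":0,"tz":0,"claw":1}]'; python3 d.py
```

```text
clock: 6.25
position: [0.5837, -0.0817, 0.104]
tool_rot: [-2.393, 1.566, -2.848]
force: [-0.4, -0.1, -0.3]
grip_width: 0.0004
clock: 6.55
position: [0.5842, -0.0817, 0.0923]
tool_rot: [-2.337, 1.567, -2.792]
force: [-21.5, 3.6, 80.8]
grip_width: 0.0002
clock: 6.85
position: [0.5842, -0.0817, 0.0924]
tool_rot: [-2.39, 1.568, -2.845]
force: [-23.2, 3.1, 70.2]
grip_width: -0.0002
t 6.85 p [ 0.5842 -0.0817  0.0924] tip dir [-0.003 -0.001 -1.   ] F [-23.2   3.1  70.2] w -0.0002
round [ 1.000e-04 -1.005e-01  4.690e-02]
bar [ 0.     -0.0003  0.0001]
square [-0.0001  0.0992 -0.0463]
large [-1.000e-04  3.239e-01 -2.679e-01]
```

```bash
python3 -m creep '[{"wx":0,"wy":0,"wz":0,"tx":-0.04,"ty":0,"tz":0,"claw":1},{"wx":0,"wy":0,"wz":0,"tx":-0.07,"ty":0.03,"tz":-0.025,"claw":1},{"wx":0,"wy":0,"wz":0,"tx":-0.07,"ty":0.066,"tz":-0.055,"claw":1},{"wx":0,"wy":0,"wz":0,"tx":-0.07,"ty":0.102,"tz":-0.085,"claw":1},{"wx":0,"wy":0,"wz":0,"tx":-0.07,"ty":0.138,"tz":-0.115,"claw":1},{"wx":0,"wy":0,"wz":0,"tx":-0.07,"ty":0.174,"tz":-0.145,"claw":1},{"wx":0,"wy":0,"wz":0,"tx":-0.07,"ty":0.21,"tz":-0.175,"claw":1},{"wx":0,"wy":0,"wz":0,"tx":-0.07,"ty":0.23,"tz":-0.19,"claw":1}]'; python3 d.py; python3 - <<'E'
from workcell import bot
import cv2
for n in("scene","wrist"): cv2.imwrite(f"pics/{n}3.png",bot.grab_frame(n))
a=cv2.imread('pics/scene3.png');cv2.imwrite('pics/z6.png',cv2.resize(a[150:310,160:300],None,fx=3.6,fy=3.6))
E
```

```text
clock: 7.65
position: [0.5131, 0.2129, 0.1618]
tool_rot: [-2.742, 1.567, 3.091]
force: [-0.4, -1.1, -0.8]
grip_width: -0.0
t 7.65 p [0.5131 0.2129 0.1618] tip dir [-0.004  0.    -1.   ] F [-0.4 -1.1 -0.8] w -0.0
round [-3.000e-04 -3.348e-01  2.388e-01]
bar [-0.0003 -0.2345  0.1925]
square [-0.0003 -0.1347  0.1465]
large [ 0.0001  0.0909 -0.0741]
```

View pics/z6.png

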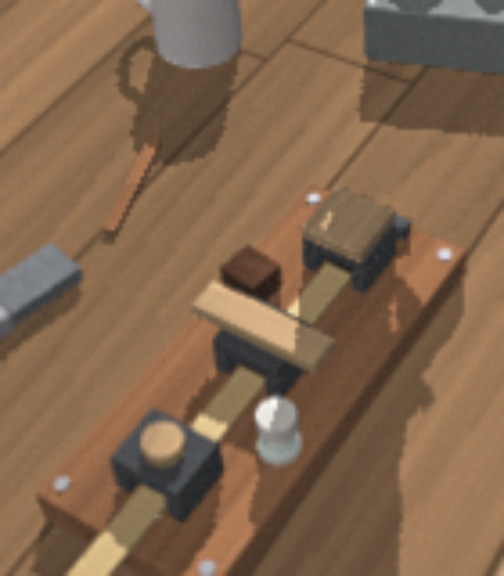

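View pics/wrist3.png

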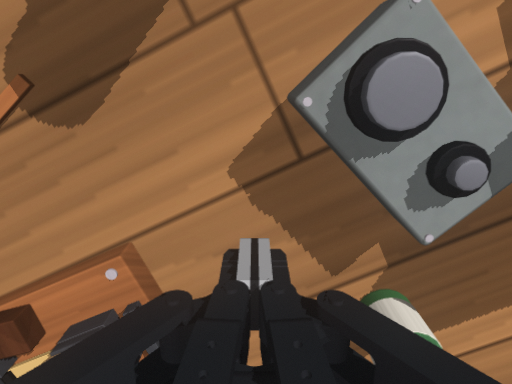

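All three caps now sit on their saddles, and the gluepot and offcut haven't moved. In the wrist view the large button is centred at about (404,91) and the small one at (467,173).

```bash
python3 - <<'E'
from h import *
from workcell import bot
c=bot.get_calibration("wrist")
print(px2w(c,(404,91),.078).round(4), px2w(c,(467,173),.078).round(4))
E
python3 -m creep '[{"wx":0,"wy":0,"wz":0,"tx":0,"ty":0.035,"tz":-0.028,"claw":1},{"wx":0,"wy":0,"wz":0,"tx":0,"ty":0.07,"tz":-0.057,"claw":1},{"wx":0,"wy":0,"wz":0,"tx":0,"ty":0.09,"tz":-0.073,"claw":1},{"wx":0,"wy":0,"wz":0,"tx":0,"ty":0.09,"tz":-0.073,"claw":1},{"wx":0,"wy":0,"wz":0,"tx":0,"ty":0.09,"tz":-0.073,"claw":1}]'; python3 d.py
```

```text
[0.4862 0.324  0.078 ] [0.552  0.3442 0.078 ]
clock: 8.25
position: [0.4866, 0.3254, 0.1614]
tool_rot: [-2.585, 1.567, -3.033]
force: [-0.3, -0.3, -0.9]
grip_width: -0.0003
t 8.25 p [0.4866 0.3254 0.1614] tip dir [-0.004 -0.    -1.   ] F [-0.3 -0.3 -0.9] w -0.0003
round [-1.000e-04 -4.252e-01  3.107e-01]
bar [-2.000e-04 -3.248e-01  2.646e-01]
square [-0.0003 -0.225   0.2188]
large [ 0.      0.0012 -0.0013]
```

```bash
python3 -m creep '[{"wx":0,"wy":0,"wz":0,"tx":0.03,"ty":0,"tz":0,"claw":1},{"wx":0,"wy":0,"wz":0,"tx":0.05,"ty":0,"tz":0,"claw":1},{"wx":0,"wy":0,"wz":0,"tx":0.06,"ty":0,"tz":0,"claw":1},{"wx":0,"wy":0,"wz":0,"tx":0.062,"ty":0,"tz":0,"claw":1}]'; python3 -m creep '[{"wx":0,"wy":0,"wz":0,"tx":0.005,"ty":0,"tz":0,"claw":1},{"wx":0,"wy":0,"wz":0,"tx":0.01,"ty":0,"tz":0,"claw":1},{"wx":0,"wy":0,"wz":0,"tx":0.012,"ty":0,"tz":0,"claw":1},{"wx":0,"wy":0,"wz":0,"tx":0.012,"ty":0,"tz":0,"claw":1}]'; python3 d.py
```

```text
clock: 8.65
position: [0.4866, 0.3238, 0.0986]
tool_rot: [-2.318, 1.566, -2.768]
force: [-0.4, -1.3, 2.4]
grip_width: -0.0001
clock: 9.05
position: [0.4877, 0.324, 0.0918]
tool_rot: [-3.043, 1.568, 2.79]
force: [-23.0, -14.8, 88.2]
grip_width: 0.0
t 9.05 p [0.4877 0.324  0.0918] tip dir [-0.002  0.001 -1.   ] F [-23.  -14.8  88.2] w 0.0
round [-0.0007 -0.4237  0.3101]
bar [-0.0006 -0.3234  0.2638]
square [-0.0005 -0.2236  0.2178]
large [ 0.      0.0019 -0.0029]
```

```bash
python3 -m creep '[{"wx":0,"wy":0,"wz":0,"tx":0,"ty":0,"tz":0,"claw":1}]'; python3 - <<'E'
from workcell import bot
import cv2
import numpy as np
a=[cv2.resize(bot.grab_frame("scene")[80:230,180:380],None,fx=3,fy=3),bot.grab_frame("wrist")]
cv2.imwrite("pics/s4.png",a[0]);cv2.imwrite("pics/w4.png",a[1])
o=bot.observe();print(o['force'],o['moment'],o['position'])
E
```

```text
clock: 9.15
position: [0.4881, 0.3241, 0.0944]
tool_rot: [2.458, 1.568, 2.006]
force: [-4.0, -1.1, 3.9]
grip_width: -0.0001
[-0.61874261 -0.58741424  4.6550681 ] [-0.17617575  0.07088256  0.01096483] [0.48849826 0.32417227 0.09371375]
```

View pics/s4.png

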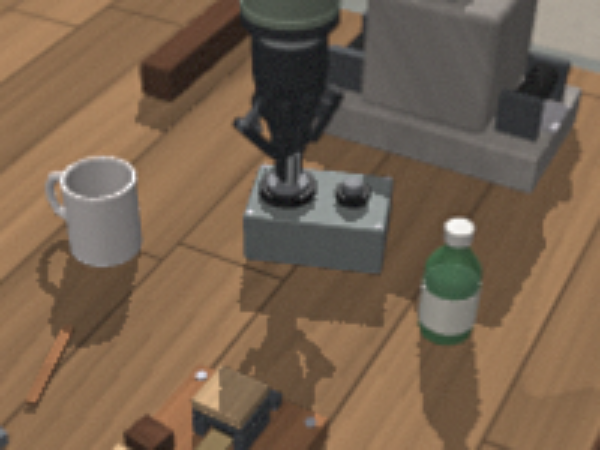

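View pics/w4.png

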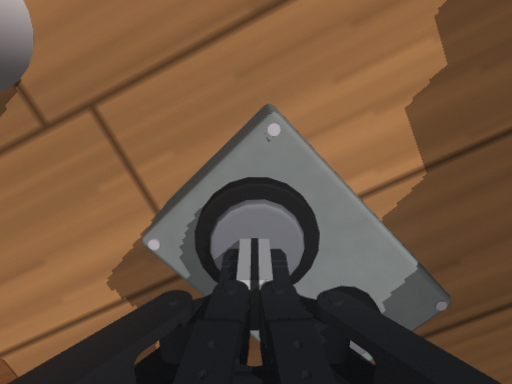

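The fingertips are on the large button (its centre is near (257,240)), but the stop came about 3 mm higher than nominal. To confirm full travel I'll lift off and press again in small steps, reading the force.

```bash
python3 -m creep '[{"wx":0,"wy":0,"wz":0,"tx":-0.004,"ty":0.002,"tz":-0.002,"claw":1},{"wx":0,"wy":0,"wz":0,"tx":-0.008,"ty":0.002,"tz":-0.002,"claw":1},{"wx":0,"wy":0,"wz":0,"tx":-0.008,"ty":0.002,"tz":-0.002,"claw":1},{"wx":0,"wy":0,"wz":0,"tx":-0.008,"ty":0.002,"tz":-0.002,"claw":1}]' | egrep 'pos|force'
for i in 1; do :; done
python3 -m creep '[{"wx":0,"wy":0,"wz":0,"tx":0.002,"ty":0,"tz":0,"claw":1},{"wx":0,"wy":0,"wz":0,"tx":0.002,"ty":0,"tz":0,"claw":1},{"wx":0,"wy":0,"wz":0,"tx":0.002,"ty":0,"tz":0,"claw":1}]'| egrep 'pos|force'
python3 -m creep '[{"wx":0,"wy":0,"wz":0,"tx":0.002,"ty":0,"tz":0,"claw":1},{"wx":0,"wy":0,"wz":0,"tx":0.002,"ty":0,"tz":0,"claw":1},{"wx":0,"wy":0,"wz":0,"tx":0.002,"ty":0,"tz":0,"claw":1}]'| egrep 'pos|force'
python3 -m creep '[{"wx":0,"wy":0,"wz":0,"tx":0.002,"ty":0,"tz":0,"claw":1},{"wx":0,"wy":0,"wz":0,"tx":0.002,"ty":0,"tz":0,"claw":1},{"wx":0,"wy":0,"wz":0,"tx":0.002,"ty":0,"tz":0,"claw":1}]'| egrep 'pos|force'
python3 -m creep '[{"wx":0,"wy":0,"wz":0,"tx":0.002,"ty":0,"tz":0,"claw":1},{"wx":0,"wy":0,"wz":0,"tx":0.002,"ty":0,"tz":0,"claw":1},{"wx":0,"wy":0,"wz":0,"tx":0.002,"ty":0,"tz":0,"claw":1}]'| egrep 'pos|force'
python3 -m creep '[{"wx":0,"wy":0,"wz":0,"tx":0.002,"ty":0,"tz":0,"claw":1},{"wx":0,"wy":0,"wz":0,"tx":0.002,"ty":0,"tz":0,"claw":1},{"wx":0,"wy":0,"wz":0,"tx":0.002,"ty":0,"tz":0,"claw":1}]'| egrep 'pos|force'
```

```text
position: [0.4876, 0.3269, 0.1017]
force: [0.6, -0.6, 1.1]
position: [0.4874, 0.3268, 0.0995]
force: [0.2, -0.9, -0.9]
position: [0.4876, 0.3269, 0.0975]
force: [0.5, 1.2, 2.3]
position: [0.4876, 0.3269, 0.0956]
force: [-0.6, 0.0, 4.5]
position: [0.4876, 0.3269, 0.0936]
force: [-0.7, -1.1, 5.8]
position: [0.4877, 0.3269, 0.0927]
force: [-7.9, -4.2, 28.3]
```

The force follows the spring from contact at about 0.0985 to 5.8 N, then hits a hard stop at about 0.0927. That is the full 6 mm of travel. Retracting.

```bash
python3 -m creep '[{"wx":0,"wy":0,"wz":0,"tx":-0.02,"ty":0,"tz":0,"claw":1},{"wx":0,"wy":0,"wz":0,"tx":-0.06,"ty":0,"tz":0,"claw":1},{"wx":0,"wy":0,"wz":0,"tx":-0.1,"ty":0,"tz":0,"claw":1},{"wx":0,"wy":0,"wz":0,"tx":-0.12,"ty":0,"tz":0,"claw":1},{"wx":0,"wy":0,"wz":0,"tx":-0.12,"ty":0,"tz":0,"claw":1},{"wx":0,"wy":0,"wz":0,"tx":-0.12,"ty":0,"tz":0,"claw":1}]'; python3 - <<'E'
from workcell import bot
import cv2
cv2.imwrite("pics/s5.png",cv2.resize(bot.grab_frame("scene")[110:310,100:400],None,fx=2.6,fy=2.6))
E
```

```text
clock: 11.75
position: [0.4876, 0.3266, 0.2125]
tool_rot: [2.092, 1.568, 1.641]
force: [-0.5, 0.0, -0.6]
grip_width: -0.0001
```

View pics/s5.png

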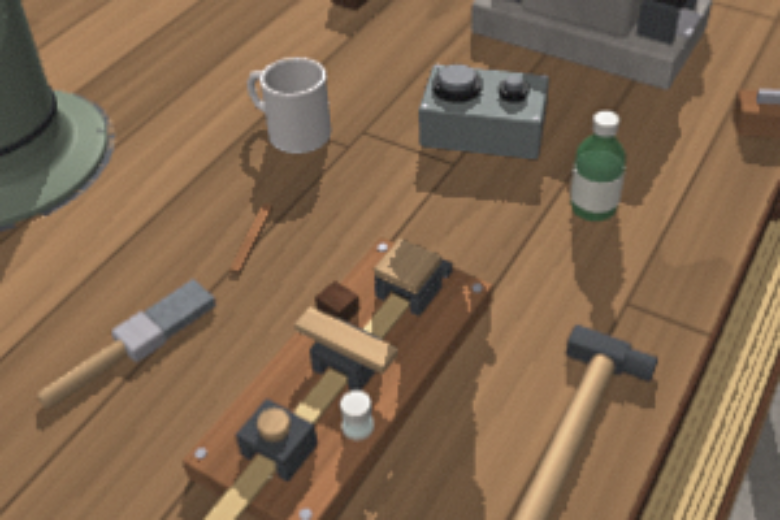

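Latches are down, both buttons at (458,75) and (514,85) are up, and all the bystanders are in place and upright. The gripper is clear, so I'm handing in.

```bash
python3 -c "
from workcell import bot
print(bot.job_done())"
```

```text
the job is handed in; nothing more can be done
None
```

I pushed the round, square and bar latches home in that order, each against its hard stop: TCP z about 0.0925–0.0929, peak readings about 35, 58 and 81 N. I then pressed the large button to its stop twice and retracted. The job was handed in at about 11.8 s of the 48 s allowed, and no verdict was reported.

- **Last checks:** the final picture shows all three caps on their saddles, both buttons up, and the loose things in view upright and in place. The gripper was clear, with force readings near zero.
- **Disagreement:** the large button's contact and stop came about 3 mm higher than the nominal height. I pressed it a second time in 2 mm steps. It moved about 6 mm on its spring, reaching 5.8 N, and then hit a hard stop. The first press reached 88 N, under the 120 N wrist limit.
- **Localisation:** the scene camera disagreed with the top camera by up to about 13 mm on the bar and square caps. I used the top camera's positions, and the wrist camera agreed with them to within about 6 mm.

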